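# Fit the wireless receiver and hold the speaker up for hand-over

## Task

At the hall's exhibition table, take the orange plug-in receiver out of the charging dock, push its pin fully home into the yellow-ringed socket on top of the blue portable speaker, and let go of it. Then take the speaker by its carrying handle, lift it straight up about 10 cm clear of the white riser, and finish while still holding it there by the handle, steady and level, ready to be handed over with the receiver still plugged in. Leave the white and green receivers and everything else on the table where they are.

Things in the scene. Friction and masses are not known exactly. Their poses are not given: they have to be found in the camera images.
- orange_receiver (a point): Orange receiver: upright square body 20 x 20 x 55 mm tall, brass pin 6.4 mm in diameter and 28 mm long pointing down from the middle of its underside; 35 g, loose. This point: centre of the square body, 27.5 mm above its underside, 55.5 mm above the pin's tip; z up, x and y square to its sides. Starts in any of the dock's three holes, underside on the dock's top, its x along the dock's x.
- white_receiver (a point): White receiver, same form and same point as the orange one; stays in the dock.
- green_receiver (a point): Green receiver, same form and same point as the orange one; stays in the dock.
- dock: Grey charging dock, fixed to the table, 60 (x) x 170 (y) x 36 mm tall; origin at the centre of its underside. Three holes 9 mm wide in its top, in a row along its y at -55, 0 and +55 mm.
- riser: White display riser, fixed to the table, 120 (x) x 220 (y) x 25 mm tall; origin at the centre of its underside. The speaker stands on it.
- speaker: Blue portable speaker, loose, 100 (x) x 200 (y) x 105 mm tall to its top face, 0.6 to 0.85 kg; origin at the centre of its underside, z up. Its handle and socket are given as points of their own.
- handle (a point): Centre of the speaker's carrying handle: a straight black bar along the speaker's y, 16 mm wide (x), 14 mm thick (z), 84 mm free length between two aluminium posts; this point is 43 mm above the speaker's top face (36 mm free under the bar) and over its middle, x and y as the speaker's.
- socket (a point): Mouth of the socket in the speaker's top face, ringed in yellow, 78 mm from the handle's centre towards the speaker's -y: a straight hole 9 mm wide, chamfer 2 mm, 32 mm deep, z up. No latch: the pin slides in loosely; fully home, the receiver's underside rests on the top face and its body centre is 27.5 mm above this point.
- mug: White mug, 80 mm wide, 95 mm tall, origin at the centre of its underside; a bystander.
- jar: Jar with a red cap, 66 mm wide, 100 mm tall, origin at the centre of its underside; a bystander.
- tape: Roll of blue tape lying flat, 90 mm wide, 24 mm tall, origin at the centre of its underside; a bystander.
There are look-alikes about, which are no part of the job. Several things have the shape of the speaker; the one meant has the colours described above.

How it is judged:
On the way, in this order (a step that is already met when the one before it is completed fails the run):
1. the orange receiver is fully home in the speaker's socket and let go, with the speaker still standing on its riser (z of orange_receiver in the frame of socket below 0.0315 m and distance between orange_receiver and socket below 0.0325 m and angle between the z axis of orange_receiver and the z axis of socket, either way round below 0.12 rad and distance between the grasp point and orange_receiver above 0.05 m and height (world z) of speaker below 0.03 m), for 0.2 s.
2. the speaker is lifted clear of the riser with the receiver still in it (z of orange_receiver in the frame of socket below 0.0315 m and distance between orange_receiver and socket below 0.0325 m and angle between the z axis of orange_receiver and the z axis of socket, either way round below 0.12 rad and height (world z) of speaker above 0.075 m and contact force between speaker and riser below 0.05 N), for 0.2 s.
At the end, for the whole second after the job is handed in: The robot holds the speaker by its handle (within 45 mm of the handle's centre, over 3 N), its underside 60 to 175 mm above the riser, upright within 0.12 rad, still (under 20 mm/s, 0.15 rad/s), not touching the riser, the orange receiver fully home in the socket (within 4 mm) (z of orange_receiver in the frame of socket below 0.0315 m and distance between orange_receiver and socket below 0.0325 m and angle between the z axis of orange_receiver and the z axis of socket, either way round below 0.12 rad and height (world z) of speaker between 0.085 and 0.2 m and angle between speaker's own z axis and vertical below 0.12 rad and linear speed of speaker below 0.02 m/s and angular speed of speaker below 0.15 rad/s and contact force between the fingers and speaker above 3 N and distance between the grasp point and handle below 0.045 m and contact force between speaker and riser below 0.05 N); the arm keeps its last pose, push and grip.
It fails at once if a bystander (another receiver, mug, jar or tape) is moved by more than 30 mm (distance of any of white_receiver, green_receiver, mug, jar, tape from where it was at the start of the episode above 0.03 m).
It fails at once if the speaker is tipped by more than 0.35 rad (angle between speaker's own z axis and vertical above 0.35 rad).
It also fails if it takes over 56 s, if anything falls off the work surface, if the arm or the gripper's body presses on something with over 40 N, if the wrist force passes 120 N, or if a joint passes its speed limit or range.

## Robot

A 6-joint arm with a two-finger parallel gripper is mounted at the origin on the work surface. World frame = base frame: x ahead of the robot, y to its left, z up, the work surface at z = 0. Lengths are in m, angles in rad, forces in N, time in s.
With the tool pointing down it reaches from about 0.275 to 1 m from the base axis. Payload 8.4 kg.
Tool frame: the origin (TCP) lies on the centre line of the jaws, within the pads' length; the fingertips stand 17 mm ahead of it and the grasp point (between the pads) lies 2 mm behind it (bot.tcp_to_tips is the z of the fingertips in the tool frame, in m); z points along the fingers, y is the line along which they close (so a half turn about z gives the same grasp; the last joint's range is limited). The gripper opens to 85 mm and grips with 20 to 120 N. Pads are 22 mm wide; open, the fingers measure 114 mm over their backs; the gripper's body (76 mm by 85 mm) begins 54 mm behind the grasp point. The pads swing forward as they close: fully open they stand 13 mm farther back than shut.
Start: joints at [1.194, 0.353, 1.633, -0, 1.155, -0.002], TCP at [0.229, 0.582, 0.248] pointing down, gripper open.
Joint ranges: [-2.63, 2.63], [-0.92, 2.1], [0.06, 2.66], [-1.3, 4.44], [0, 2.69], [-3.02, 3.02]. Speed limits (rad/s): [2.22, 2.22, 2.79, 3.14, 3.14, 3.14].

## Interface

Orientations are given as a unit quaternion [x, y, z, w].
In Python, from workcell import bot, hand, kinematics, get_obs, vision, hand_in gives the robot as it stands. The module is installed in compiled form; this text tells all that it offers. Calls block until the motion is done:
- bot.reach(position, orientation): joint-space move of the TCP to a pose.
- bot.servo_line(position, ori=None, velocity=0.15): straight line of the TCP; ori=None keeps the orientation; velocity is the mean speed in m/s.
- bot.goto_joints(angles): joint-space move.
- hand.move_gripper(opening, strength=None): finger opening in m; strength is the grip in N (None keeps the last); returns when the fingers have stopped.
- bot.dwell(seconds).
- kinematics.solve_ik(position, orientation): joint angles nearest the present ones, or None.
- get_obs(): the state.
- vision.read_camera(name): name is "scene" or "top" or "wrist"; returns a dict with "frame" (420x560x3 uint8, red, green, blue), "intrinsics" (3x3 intrinsics, pixels), "dist" ([k1, k2, p1, p2, k3] as OpenCV has them; the pictures are not rectified), "view" (4x4, takes a point from world to camera coordinates). Camera axes: x right, y down, z forward; pixel columns grow to the right and rows downward; lengths in m; the calibration is good to about 2 mm. A picture is of the moment at which its call begins. There is no depth.
A pose or a line that the arm cannot do raises bot.IKError and nothing moves.
- hand_in(): hands the job in; it is judged then, once.
The state is a dict: "time_s": time; "joint_pos": joint angles; "joint_vel": joint speeds; "joint_efforts": joint torques, N m; "position": TCP position; "orientation": TCP orientation; "wrist_force": force on the tool from outside, world axes, zero at the start; "ft_torque": the same for the moment, N m; "gripper_width": finger opening in m; "grip_force": force on a finger pad.
Only numpy, scipy, OpenCV 4.12 (cv2) and the standard library are available. Lean on these libraries where they do the work, as an engineer would, in place of code of your own. Each camera call takes 0.05 s, during which the arm holds its last target. There are 200 camera calls.

## Working session

There is one attempt and no reset: what is moved stays moved. The work goes in short steps, each a Python script; the robot and the scene stay as the last script left them, time stands still between calls to the robot, and variables do not carry over. Pictures are saved under pics/ and viewed, at most 10 in all, crops included, and the job is handed in when it is done.

```bash
mkdir -p pics
python3 - <<'E'
from workcell import *
import cv2,pickle,numpy as np
d={n:vision.read_camera(n) for n in("scene","top","wrist")}
pickle.dump(d,open('c0.pkl','wb'))
for n in d: print(n,d[n]['intrinsics'],d[n]['dist'],d[n]['view'])
a=np.hstack([d['scene']['frame'],d['top']['frame']])
cv2.imwrite('pics/scene.png',d['scene']['frame'][:,:,::-1]);cv2.imwrite('pics/top.png',d['top']['frame'][:,:,::-1])
print(get_obs())
E
```

```text
scene [[507.92420472   0.         280.7027069 ]
 [  0.         507.92420472 214.05612705]
 [  0.           0.           1.        ]] [-0.1352097  0.         0.         0.         0.       ] [[-0.64233304  0.76638651 -0.00774436  0.43272294]
 [ 0.63201089  0.52393847 -0.5710085  -0.18445177]
 [-0.43355565 -0.37167215 -0.82090762  1.48457353]
 [ 0.          0.          0.          1.        ]]
top [[418.1836593    0.         282.18294631]
 [  0.         418.1836593  211.99789266]
 [  0.           0.           1.        ]] [-0.05345882  0.          0.          0.          0.        ] [[ 0.01879138 -0.99976799  0.01052872 -0.16067744]
 [-0.99467671 -0.01976073 -0.10113232  0.54785197]
 [ 0.10131691 -0.00857226 -0.99481727  1.34597785]
 [ 0.          0.          0.          1.        ]]
wrist [[304.13593145   0.         282.49715368]
 [  0.         304.13593145 204.64579335]
 [  0.           0.           1.        ]] [-0.0331767  0.         0.         0.         0.       ] [[ 0.36666441  0.9303516  -0.00176376 -0.62428147]
 [ 0.89622855 -0.35270604  0.26902202 -0.03532319]
 [ 0.24966297 -0.10022153 -0.96313241  0.3801124 ]
 [ 0.          0.          0.          1.        ]]
{'time_s': 0.15, 'joint_pos': array([ 1.19362711e+00,  3.53524358e-01,  1.63396015e+00,  1.75716834e-05,
        1.15522616e+00, -2.41221710e-03]), 'joint_vel': array([ 0.00066448, -0.00209671, -0.00014566, -0.00249685, -0.00263287,
       -0.00184931]), 'joint_efforts': array([ 2.47834828e-05, -6.05630279e+01, -3.42336631e+01, -5.86844476e-05,
        6.13126700e-03, -2.74515276e-05]), 'position': array([0.22865066, 0.58129238, 0.24771344]), 'orientation': array([ 1.86287385e-01,  9.82495139e-01, -5.47451594e-04, -1.13349994e-04]), 'wrist_force': array([ 0.14506729, -0.36727018,  0.32466469]), 'ft_torque': array([ 0.00322265, -0.0171742 ,  0.02299172]), 'grip_force': 0.0, 'gripper_width': 0.08542949572081883}
```

View pics/scene.png

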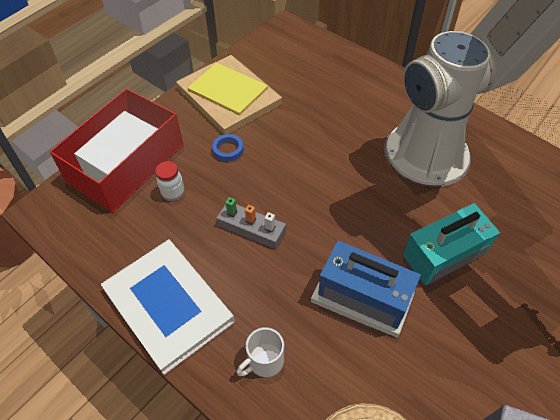

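View pics/top.png

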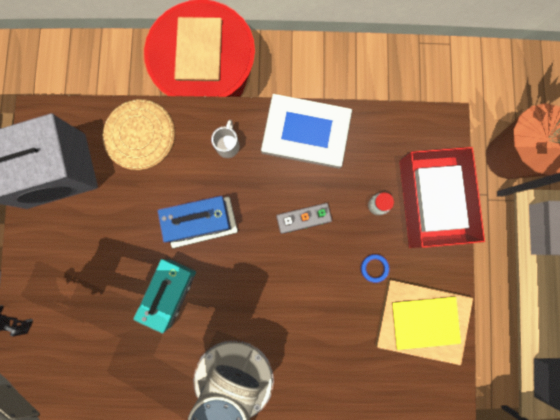

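The scene view shows the blue speaker (370,285) with its yellow-ringed socket (338,262), on the white riser. The dock is at (252,222), with green at (231,206), orange at (250,214) and white at (269,221).
These could be mistaken for what I want:
- **Speaker:** teal speaker at scene (455,243), grey speaker at top (40,160).
- **Receiver:** green and white receivers, orange thing off the table at top (540,140).

My choice is the blue speaker and the orange receiver in the dock's middle hole. Next is a close crop plus measurements.

```bash
cat > h.py <<'E'
import cv2,numpy as np
def ray(c,uv):
    p=cv2.undistortPoints(np.array([[uv]],float),c['intrinsics'],np.array(c['dist']))[0,0]
    R,t=c['view'][:3,:3],c['view'][:3,3]
    return -R.T@t, R.T@np.array([p[0],p[1],1.])
def onz(c,uv,z):
    o,d=ray(c,uv); return o+d*(z-o[2])/d[2]
def proj(c,P):
    return cv2.projectPoints(np.array([P],float),cv2.Rodrigues(c['view'][:3,:3])[0],c['view'][:3,3],c['intrinsics'],np.array(c['dist']))[0][0,0]
def blobs(c,lo,hi,roi,amin=8):
    x0,y0,x1,y1=roi
    h=cv2.cvtColor(np.ascontiguousarray(c['frame'][y0:y1,x0:x1]),cv2.COLOR_RGB2HSV)
    m=cv2.inRange(h,np.array(lo),np.array(hi))
    n,l,s,ce=cv2.connectedComponentsWithStats(m)
    out=[]
    for i in range(1,n):
        if s[i,4]>=amin:
            r=cv2.minAreaRect(np.argwhere(l==i)[:,::-1].astype(np.float32))
            out.append((s[i,4],(r[0][0]+x0,r[0][1]+y0),r[1],r[2],ce[i]+[x0,y0]))
    return sorted(out,key=lambda b:-b[0])
E
python3 - <<'E'
import pickle,cv2,numpy as np
from h import *
d=pickle.load(open('c0.pkl','rb'))
rois={'top':(150,185,345,250),'scene':(205,185,430,345)}
for n,roi in rois.items():
    c=d[n]
    for nm,lo,hi in [('orange',(5,150,90),(16,255,255)),('green',(50,100,40),(80,255,255)),('yellow',(20,60,110),(35,255,255)),('black',(0,0,0),(180,255,45)),('blue',(100,130,60),(120,255,255)),('white',(0,0,170),(180,50,255))]:
        for b in blobs(c,lo,hi,roi)[:4]: print(n,nm,b[0],np.round(b[1],1),np.round(b[2],1),round(b[3]),np.round(b[4],1))
a=cv2.resize(d['top']['frame'][185:250,150:345],None,fx=4,fy=4)
b=cv2.resize(d['scene']['frame'][185:345,205:430],None,fx=2,fy=2)
o=np.zeros((590,780,3),np.uint8);o[:260,:780]=a;o[265:585,:450]=b
cv2.imwrite('pics/crop.png',o[:,:,::-1])
E
```

```text
top orange 871 [301.  236.5] [25. 86.] 90 [305.9 241. ]
top orange 234 [168.5 194.5] [19. 37.] 90 [163.4 190.6]
top orange 41 [304.5 216.5] [6.3 6.3] 72 [304.6 216.6]
top orange 38 [153.5 206.5] [9. 7.] 90 [152.9 205.7]
top green 40 [321.5 212.5] [5.8 6.7] 63 [321.2 212.4]
top blue 1749 [193.1 218.8] [32.4 66.2] 78 [193.6 219.4]
top white 491 [303.4 217.9] [16.4 49.8] 77 [299.5 220.1]
top white 389 [199.9 222.8] [35.4 67.4] 76 [208.  233.1]
scene orange 150 [249.5 213. ] [18.  9.] 90 [249.9 213.2]
scene orange 14 [413.1 297.6] [ 0.6 13.6] 18 [413.1 297.5]
scene orange 13 [268.9 212.2] [ 2.8 10. ] 84 [268.5 212.3]
scene orange 10 [323.5 264.5] [ 0.4 10.3] 27 [323.5 264.5]
scene green 133 [230.9 205.6] [17.4  9.3] 84 [231.  205.9]
scene yellow 10 [334.5 259.5] [2.2 6.7] 27 [334.5 259.5]
scene black 119 [371.8 267. ] [49.7  3.9] 24 [371.9 267.2]
scene blue 3594 [366.8 282.8] [92.8 59.1] 24 [370.1 281.4]
scene white 797 [218.5 309. ] [54. 27.] 90 [214.1 311. ]
scene white 116 [264.5 336. ] [16. 37.] 90 [264.2 334.1]
scene white 85 [218.  331.8] [ 2.4 34.2] 53 [217.8 332. ]
scene white 78 [402.7 320.2] [ 6.4 29.7] 33 [401.  322.9]
```

View pics/crop.png

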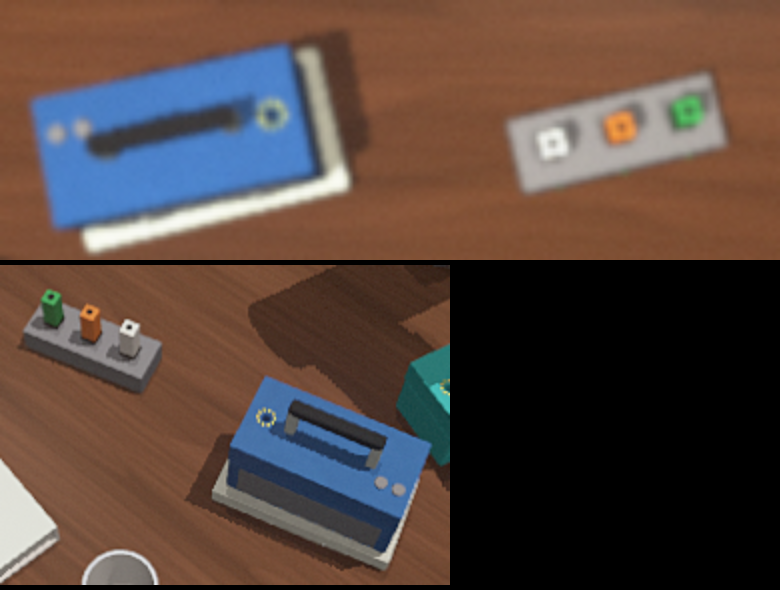

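The crop confirms the picks: orange is in the dock's middle hole at top (305,217), and the blue speaker's yellow socket is at top (218,213). Next: compute positions and go look from close by with the wrist camera.

```bash
cat >> h.py <<'E'
from scipy.spatial.transform import Rotation as Ro
def quat(phi):  # tool down, closing line along world angle phi
    y=np.array([np.cos(phi),np.sin(phi),0]);z=np.array([0,0,-1.])
    return Ro.from_matrix(np.c_[np.cross(y,z),y,z]).as_quat()
E
python3 - <<'E'
import pickle
from h import *
from workcell import *
d=pickle.load(open('c0.pkl','rb'));c=d['top'];s=d['scene']
t=lambda u,v:(150+u/4,185+v/4)
q=lambda u,v:(205+u/2,185+(v-265)/2)
P={'orange':(t(621,127),q(91,311),.091),'white':(t(553,144),q(131,325),.091),'green':(t(688,111),q(53,296),.091),'socket':(t(271,114),q(266,417),.130),'handle':(t(164,131),q(337,425),.180)}
W={}
for k,(a,b,z) in P.items():
    A,B=onz(c,a,z),onz(s,b,z); W[k]=(A+B)/2
    print(k,A.round(4),B.round(4))
ang=lambda v:np.arctan2(v[1],v[0])
print('dock y',ang(W['green']-W['white']),np.linalg.norm(W['green']-W['white']))
v=W['handle']-W['socket'];v[2]=0;print('spk y',ang(v),np.linalg.norm(v))
pd=ang(W['green']-W['white'])-np.pi/2; ps=ang(v)-np.pi/2
for nm,k,p in(('dock','orange',pd),('soc','socket',ps)):
  for h in(0,np.pi):
    j=kinematics.solve_ik([*W[k][:2],.25],quat(p+h));print(nm,p+h,None if j is None else np.round(j,2))
E
```

```text
orange [ 0.531  -0.2221  0.091 ] [ 0.5303 -0.2171  0.091 ]
white [ 0.5166 -0.169   0.091 ] [ 0.5146 -0.1651  0.091 ]
green [ 0.5446 -0.2746  0.091 ] [ 0.5435 -0.2694  0.091 ]
socket [0.532  0.0467 0.13  ] [0.5332 0.0501 0.13  ]
handle [0.5133 0.1171 0.18  ] [0.5189 0.1273 0.18  ]
dock y -1.3056860596952002 0.10875455099814087
spk y 1.791421177699655 0.07569517111105675
dock -2.876482386490097 [-0.4   0.27  1.74 -0.    1.13  2.48]
dock 0.2651102670996961 [-0.4   0.27  1.74 -0.    1.13 -0.66]
soc 0.22062485090475836 [ 0.09  0.21  1.82 -0.    1.11 -0.13]
soc 3.3622175044945513 [ 0.09  0.21  1.82 -0.    1.11  3.01]
```

Run:
```python
import pickle
from h import *
from workcell import *
bot.reach([.523,.075,.30],quat(.2206)); bot.dwell(.3)
a=vision.read_camera('wrist')
bot.reach([.531,-.219,.24],quat(.265)); bot.dwell(.3)
b=vision.read_camera('wrist')
pickle.dump((a,b),open('w.pkl','wb'))
o=get_obs();print(o['time_s'],o['position'],o['wrist_force'])
for n,c,Ps in(('a',a,[(.5326,.0484,.13),(.518,.121,.18)]),('b',b,[(.5307,-.2196,.091)])):
    print(n,[proj(c,P) for P in Ps])
    cv2.imwrite(f'pics/w{n}.png',c['frame'][:,:,::-1])
```

```text
4.1083 [ 0.5312578  -0.21835287  0.24019377] [-0.16806762  0.41445222 -0.36586038]
a [array([285.71075627, 217.36832295]), array([288.58545052, 148.87058656])]
b [array([281.14584442, 196.46039078])]
```

View pics/wa.png

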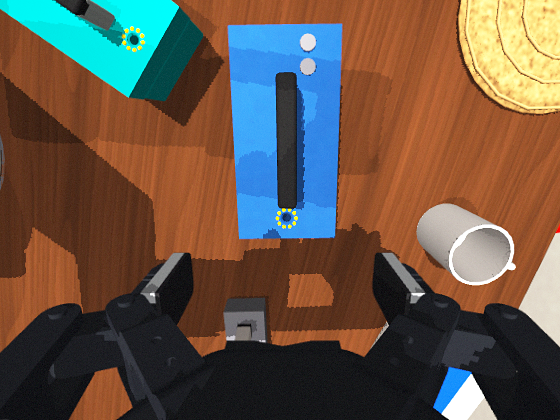

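View pics/wb.png

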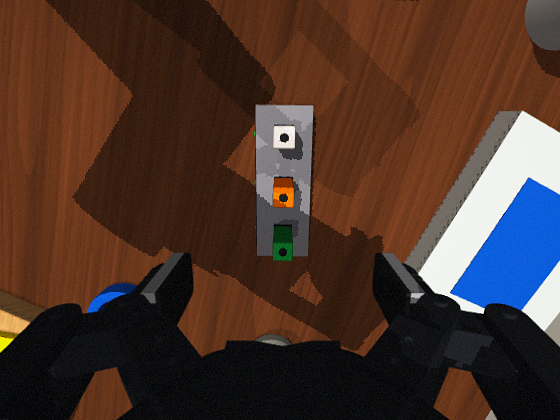

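Wrist A: socket ring at (287,218), handle bar from (287,73) to (287,208). Wrist B: orange top hole at (283,198), white at (284,138), green at (283,251). All lie within 2 px of prediction. Refining, then grasping.

Run:
```python
import pickle
from h import *
a,b=pickle.load(open('w.pkl','rb'))
h=cv2.cvtColor(a['frame'],cv2.COLOR_RGB2HSV)
m=cv2.inRange(h,(20,80,120),(38,255,255));m[:,:270]=0;m[:,305:]=0;m[:195]=0;m[240:]=0
p=np.argwhere(m)[:,::-1].astype(np.float32);(u,r)=cv2.minEnclosingCircle(p);print('ring',u,r)
S=onz(a,u,.13);print('socket',S)
k=blobs(a,(0,0,0),(180,255,75),(265,60,310,215),100)[0];print('bar',k[0],k[1:4])
for uv in ((287,72),(287,208),(k[1])): print(onz(a,uv,.18))
print('bluerect',[x[:4] for x in blobs(a,(100,120,80),(120,255,255),(215,15,350,245),1000)[:1]])
# top-face corners
for uv in((228,25),(342,24),(239,239),(335,237)): print(onz(a,uv,.13).round(4))
D=[]
for roi in((276,130,292,146),(275,190,291,206),(275,243,291,259)):
    x=blobs(b,(0,0,0),(180,255,60),roi,5);
    D.append(onz(b,x[0][4],.091)); print([y[0] for y in x],x[0][4],D[-1])
print('orange body',onz(b,blobs(b,(4,150,150),(18,255,255),(265,170,300,215))[0][1],.091))
v=D[2]-D[0];print(np.linalg.norm(v[:2]),np.arctan2(v[1],v[0])+np.pi/2, np.linalg.norm(D[1]-D[0]))
```

```text
ring (286.3333435058594, 217.5) 10.833425521850586
socket [0.5332545  0.04840157 0.13      ]
bar 2697 ((286.0, 140.0), (136.0, 20.0), 90.0)
[0.50395164 0.17684272 0.18      ]
[0.5277653 0.0725401 0.18     ]
[0.51442447 0.12736656 0.18      ]
bluerect [(np.int32(19223), (285.7693786621094, 130.78138732910156), (213.64109802246094, 113.1554946899414), 89.27477264404297)]
[0.4437 0.2105 0.13  ]
[0.5414 0.2332 0.13  ]
[0.4901 0.0144 0.13  ]
[0.5877 0.0386 0.13  ]
[np.int32(55)] [283.81818182 137.56363636] [ 0.51887662 -0.16685141  0.091     ]
[np.int32(48)] [283.0625 197.6875] [ 0.53274237 -0.22027219  0.091     ]
[np.int32(55)] [282.43636364 251.67272727] [ 0.5465987  -0.27344678  0.091     ]
orange body [ 0.5325112  -0.21964667  0.091     ]
0.11014121045911202 0.2544320629493688 0.05519092958668347
```

Run:
```python
import pickle
from h import *
from workcell import *
def st(n):
    o=get_obs();print(n,round(o['time_s'],2),o['position'].round(4),o['wrist_force'].round(1),round(o['gripper_width'],4),round(o['grip_force'],1))
q=quat(.2544)
bot.reach([.5326,-.220,.16],q)
bot.servo_line([.5326,-.220,.0655],q,.08); st('down')
hand.move_gripper(.012,40); st('grip')
bot.servo_line([.5326,-.220,.16],q,.08); st('up')
bot.servo_line([.5326,-.220,.27],q,.2)
bot.reach([.5335,.0483,.27],quat(.23)); bot.dwell(.3); st('over')
c=vision.read_camera('wrist');pickle.dump(c,open('w2.pkl','wb'))
cv2.imwrite('pics/held.png',c['frame'][:,:,::-1])
print(proj(c,(.5335,.0483,.27+.0255+.002)),proj(c,(.5335,.0483,.13)))
```

```text
down 5.86 [ 0.533  -0.2202  0.066 ] [0.  0.3 0.3] 0.0852 0.0
grip 6.47 [ 0.5328 -0.2201  0.0657] [0.  0.5 2. ] 0.0194 39.8
up 7.8 [ 0.5323 -0.2198  0.1594] [-0.4  0.6 -0.3] 0.0197 39.6
over 9.84 [0.5337 0.0474 0.27  ] [ 0.3  1.2 -0.3] 0.0199 39.6
[281.51903162 306.03298141] [282.28335084 196.78019912]
```

View pics/held.png

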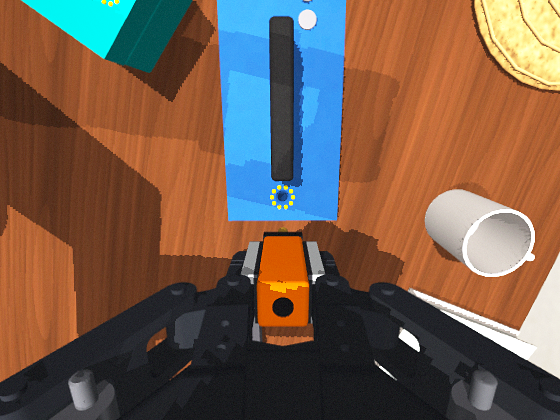

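Receiver held upright with its top hole at (283,307), 1–2 px from prediction. The socket is at (282,197), also as predicted. Inserting.

Run:
```python
import pickle
from h import *
from workcell import *
def st(n):
    o=get_obs();print(n,round(o['time_s'],2),o['position'].round(4),o['wrist_force'].round(1),round(o['gripper_width'],4),round(o['grip_force'],1));return o
q=quat(.23);x,y=.5335,.0483
bot.servo_line([x,y,.195],q,.1); f0=st('pre')['wrist_force'][2]
for z in(.186,.180,.174,.168,.164,.162,.161,.160,.1595):
    bot.servo_line([x,y,z],q,.03); o=st(z)
    if abs(o['wrist_force'][2]-f0)>8: print('stop');break
c=vision.read_camera('wrist');pickle.dump(c,open('w3.pkl','wb'))
cv2.imwrite('pics/ins.png',c['frame'][:,:,::-1]); print(proj(c,(x,y,.185)))
```

```text
pre 10.79 [0.5339 0.0483 0.1955] [ 0.8 -0.1 -1.2] 0.0193 39.6
0.186 11.24 [0.5334 0.0483 0.1859] [ 0.3 -0.1 -0.2] 0.0196 39.6
0.18 11.59 [0.5333 0.0483 0.1797] [ 0.3 -0.3 -0.9] 0.0195 39.6
0.174 11.94 [0.5333 0.0483 0.1737] [ 0.7 -2.  -1.2] 0.0193 39.6
0.168 12.29 [0.5333 0.0483 0.1678] [1.4 0.4 0.6] 0.0197 39.6
0.164 12.57 [0.5334 0.0483 0.1638] [-1.1 -0.5  0.4] 0.0193 39.6
0.162 12.82 [0.5334 0.0483 0.1619] [ 0.8 -0.1 -1.3] 0.0195 39.6
0.161 13.07 [0.5335 0.0483 0.161 ] [-0.4 -0.1 -0.1] 0.0196 39.6
0.16 13.32 [0.5335 0.0483 0.1599] [-0.5 -0.3 -0.6] 0.0197 39.6
0.1595 13.57 [0.5335 0.0483 0.1596] [ 0.9 -0.3  1.6] 0.0195 39.7
[281.24781689 304.63371167]
```

No resistance, with the depth reached as planned. I'll press until there's firm contact, release, back off and check.

Run:
```python
import pickle
from h import *
from workcell import *
def st(n):
    o=get_obs();print(n,round(o['time_s'],2),o['position'].round(4),o['wrist_force'].round(1),round(o['gripper_width'],4),round(o['grip_force'],1));return o
q=quat(.23);x,y=.5335,.0483
for z in(.159,.158,.157,.156):
    bot.servo_line([x,y,z],q,.02); o=st(z)
    if abs(o['wrist_force'][2])>5: print('contact');break
hand.move_gripper(.085); st('open')
bot.servo_line([x,y,.30],q,.12)
bot.reach([.523,.060,.30],q); bot.dwell(.3); st('hover')
c=vision.read_camera('wrist');pickle.dump(c,open('w4.pkl','wb'))
cv2.imwrite('pics/rel.png',c['frame'][:,:,::-1])
print('top pred',proj(c,(x,y,.185)))
b=blobs(c,(4,120,120),(18,255,255),(240,100,340,300),50)
print([(k[0],k[1],k[2]) for k in b[:2]])
k=blobs(c,(0,0,0),(180,255,75),(255,30,320,200),300)[0];print(k[0:4],onz(c,k[1],.18))
```

```text
0.159 13.88 [0.5336 0.0483 0.1596] [-2.5 -0.3  8.2] 0.0196 40.7
contact
open 14.53 [0.5335 0.0483 0.1589] [ 0.5 -0.5 -0.3] 0.0854 0.0
hover 16.4 [0.5232 0.0598 0.2999] [ 0.   0.7 -0.1] 0.085 0.0
top pred [291.04706725 220.77378631]
[(np.int32(1506), (284.2574005126953, 219.66545867919922), (46.808128356933594, 104.7596206665039)), (np.int32(1087), (309.5, 285.5), (27.0, 45.0))]
(np.int32(2758), (291.0, 120.5), (139.0, 20.0), 90.0) [0.51457428 0.12720432 0.18      ]
```

View pics/rel.png

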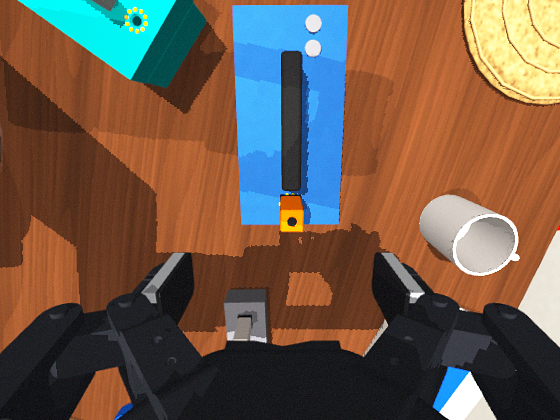

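The receiver is home: top hole at (292,221) against a predicted (291,221), and the speaker hasn't moved. Grasping the handle.

Run:
```python
import pickle
from h import *
from workcell import *
def st(n):
    o=get_obs();print(n,round(o['time_s'],2),o['position'].round(4),o['wrist_force'].round(1),round(o['gripper_width'],4),round(o['grip_force'],1));return o
q=quat(.232);x,y=.5155,.1243
bot.reach([x,y,.28],q)
bot.servo_line([x,y,.171],q,.08); st('down')
hand.move_gripper(.008,110); bot.dwell(.3); st('grip')
bot.servo_line([x,y,.191],q,.03); st('lift2')
bot.servo_line([x,y,.271],q,.05); bot.dwell(1); st('lift')
c={n:vision.read_camera(n) for n in('scene','wrist')};pickle.dump(c,open('w5.pkl','wb'))
o=np.hstack([cv2.resize(c['scene']['frame'][150:360,200:480],(400,300)),cv2.resize(c['wrist']['frame'],(400,300))])
cv2.imwrite('pics/lift.png',o[:,:,::-1])
print(get_obs()['ft_torque'])
```

```text
down 18.34 [0.5158 0.1244 0.1715] [-0.3  0.6 -0.5] 0.085 0.0
grip 19.29 [0.5153 0.1242 0.1713] [-2.9 -1.6  6. ] 0.014 107.9
lift2 20.11 [0.5154 0.1243 0.1909] [ 0.4 -1.  -6.3] 0.0136 107.4
lift 22.86 [0.5155 0.1243 0.271 ] [-0.2 -0.6 -6. ] 0.0137 107.4
[0.05238109 0.02585339 0.01899439]
```

View pics/lift.png

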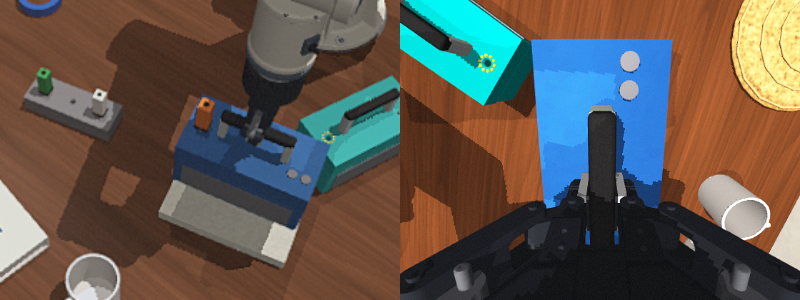

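The left half shows the speaker hanging clear of the riser with the orange receiver seated; the green and white receivers are still in the dock. One quick level check, then hand in.

Run:
```python
import pickle
from h import *
from workcell import *
c=pickle.load(open('w5.pkl','rb'))['wrist']
A,B,C,D=[onz(c,u,.23) for u in((184.8,56),(380.8,56),(206,287),(360,287))]
print('far/near widths',np.linalg.norm(A-B),np.linalg.norm(C-D), 'far edge to tcp',np.dot((A+B)[:2]/2-[.5155,.1243],[-np.sin(.232),np.cos(.232)]))
o=get_obs();print(o['time_s'],o['position'],o['grip_force'],abs(o['joint_vel']).max())
```

```text
far/near widths 0.09984000890652145 0.09599944799809675 far edge to tcp 0.09985883950230202
22.9583 [0.51549896 0.12429624 0.271005  ] 107.36910939216614 0.0039350896125477436
```

Run:
```python
import pickle
from h import *
c=pickle.load(open('w5.pkl','rb'))['wrist']
h=cv2.cvtColor(c['frame'],cv2.COLOR_RGB2HSV);m=cv2.inRange(h,(100,120,60),(122,255,255))
m[:,:170]=0;m[:,400:]=0
for r in range(65,285,30):
    x=np.where(m[r])[0]
    A,B=onz(c,(x[0]-.5,r),.23),onz(c,(x[-1]+.5,r),.23); print(r,x[0],x[-1],((A+B)/2)[:2].round(3),abs(np.dot((B-A)[:2],[np.cos(.232),np.sin(.232)])).round(4))
```

```text
65 184 380 [0.494 0.217] 0.101
95 186 377 [0.497 0.203] 0.1007
125 189 375 [0.501 0.188] 0.1004
155 191 373 [0.504 0.173] 0.1007
185 194 371 [0.508 0.156] 0.1005
215 196 368 [0.512 0.139] 0.1004
245 199 366 [0.517 0.121] 0.1003
275 201 363 [0.521 0.101] 0.1004
```

The top face measures a constant 100.5 mm wide along its length, so the speaker is level at the right height. Handing in.

```bash
python3 -c "
from workcell import *
print(hand_in())"
```

```text
the job is handed in; nothing more can be done
None
```

I plugged the orange receiver fully into the blue speaker and handed the job in with the speaker held level by its handle, about 10 cm above the riser; the hand-in returned no verdict.

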